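Weigh the flask from the sample carousel

TASK

Turn the sample carousel (the bar on top of its spindle is there for this) until the pocket with the stoppered conical flask is at the fixed pointer, and let go. Then lift the flask straight out there, without tipping it, and set it down gently, upright, near the middle of the round pan of the balance before releasing it.

Things in the scene. Friction and masses are not known exactly. Their poses are not given: they have to be found in the camera images.
- flask: Clear-glass conical flask with plain cork stopper, about 0.11 kg, upright in a carousel pocket; the only cone there (others: straight bottles and a jar, up to 92 mm tall). Origin: centre of the underside, z up; round, yaw means nothing. Base 51 mm in diameter, neck 23 mm from 58 mm up; stopper a cylinder 25 mm in diameter, 74 to 100 mm above the base: grip here.
- turning_bar (a point): Centre of the black bar on top of the carousel's spindle, on the turning axis, 120 mm above the bench. Bar: 44 mm along this point's x, 14 mm thick along y (pinch across y), 32 mm tall. Rigid with the aluminium deck (276 mm in diameter, top at 40 mm) and its pockets. Turns either way, light friction 0.06 N m, no detents, stays put. The flask starts 15 to 60 degrees to one side of the pointer.
- pointer_place (a point): Fixed point 100 mm from the turning axis, 40 mm above the bench: where the flask's underside centre is when its pocket is at the pointer. The pointer is a fixed grey block with a bright tip, 46 mm high, just outside the deck on the arm's side, along this point's -x. Five pockets, 72 degrees apart, centred 100 mm from the axis: rings 56 mm inside, 62 mm outside, 12 mm high on the deck.
- pan (a point): Centre of the top of the balance's round flat steel pan, 120 mm in diameter, 68 mm above the bench. White balance body 230 x 170 mm, lower than the pan, fixed on the bench; its x axis runs from the keypad end to the pan end.
There are look-alikes about, which are no part of the job. What is shaped like the flask but purple is not meant.

How it is judged (in metres and radians):
On the way, in this order (a step that is already met when the one before it is completed fails the run):
1. the flask, still in its pocket, has been turned to the pointer (within 15 mm) and the bar is released, deck at rest (horizontal distance between flask and pointer_place below 0.015 m and z of flask in the frame of pointer_place below 0.008 m and contact force between the fingers and anything else below 0.1 N and linear speed of flask below 0.02 m/s), for 0.2 s.
2. the flask is lifted out of the pocket at the pointer (30 mm up, still within 40 mm of the pointer place sideways) (z of flask in the frame of pointer_place above 0.03 m and horizontal distance between flask and pointer_place below 0.04 m).
3. the flask, still held, is lowered to within 8 mm of the pan, within 35 mm of its middle (z of flask in the frame of pan below 0.008 m and horizontal distance between flask and pan below 0.035 m and contact force between the fingers and flask above 0.3 N).
At the end, for the whole second after the job is handed in: The flask stands upright (within about 7 degrees), released and at rest, on the balance pan with its base within 30 mm of the pan's centre and 4 mm of its surface (horizontal distance between flask and pan below 0.03 m and z of flask in the frame of pan between -0.004 and 0.004 m and angle between flask's own z axis and vertical below 0.12 rad and linear speed of flask below 0.02 m/s and contact force between the fingers and anything else below 0.1 N); the robot touches nothing.
It fails at once if the flask is tipped more than 35 degrees (angle between flask's own z axis and vertical above 0.61 rad).
It also fails if it takes over 48 s, if anything falls off the work surface, if the arm or the gripper's body presses on something with over 40 N, if the wrist force passes 120 N, or if a joint passes its speed limit or range.

ROBOT

A 7-joint arm with a two-finger parallel gripper is mounted at the origin on the work surface. World frame = base frame: x ahead of the robot, y to its left, z up, the work surface at z = 0. Lengths are in m, angles in degrees, forces in N, time in s.
With the tool pointing down it reaches from about 0.425 to 0.875 m from the base axis. Payload 4.7 kg.
Tool frame: the origin (TCP) lies between the finger pads; the fingertips stand 8 mm ahead of it and the grasp point (between the pads) lies 11 mm behind it; x points along the fingers, z is the direction in which the jaws open and shut, and the axes are right-handed (so a half turn about x gives the same grasp; the last joint's range is limited). The gripper opens to 87 mm and grips with 3 to 60 N. Pads are 19 mm wide; open, the fingers measure 117 mm over their backs; the gripper's body (75 mm by 190 mm) begins 51 mm behind the grasp point.
Start: joints at [-75.453, 18.392, -4.016, 83.108, 1.295, 78.541, -3.26], TCP at [0.154, 0.631, 0.231] pointing down, gripper open.
Joint ranges: [-163.93, 163.93], [-17.29, 119.83], [-79.2, 71.16], [3.27, 140.29], [-89.18, 269.18], [5.43, 117.66], [-154.24, 154.24]. Speed limits (degrees/s): [147.25, 147.25, 180, 180, 180, 180, 180].

INTERFACE

Orientations are given as [roll, pitch, yaw] about the fixed x, y, z axes, in that order (R = Rz(yaw) Ry(pitch) Rx(roll)).
In Python, from cell import telemetry, vision, sign_off gives the robot as it stands. The module is installed in compiled form; this text tells all that it offers.
- The arm moves only by the tool drive_tool, never from a script. Its arguments are lists of equal length, an entry for each row: "offset": the shift along the tool's x, y, z in m, a list of three; "angular": the turn, a rotation vector about the tool's x, y, z in rad, a list of three. A call has 1 to 10 rows; each row is the pose to reach, as a shift and turn from the pose measured when the call began, along the tool's axes at that moment; what a row does not reach only later rows make up. A row lasts 1/8 s, in which the tool goes at most 62.5 mm and 10.7 degrees, less where a joint would pass 70% of its speed; a pose out of reach is approached as far as the arm can. A call with a gripper value outside its range is refused whole. "fingers" is the closure, from -1 (fully open) to 1 (shut), set as the call begins (left out, the last holds). The fingers move at their own pace and stop on an object; "squeeze" is the grip in N (left out, the last holds). Time passes only in rows, so rows that repeat a pose let the fingers close. It gives the time, the measured TCP pose, the force and the opening at its end, in the units of the state.
- telemetry.get_obs(): the state, without advancing time (a new reading comes with each control period).
- vision.read_camera(name): name is "scene" or "top" or "wrist"; returns a dict with "pixels" (480x640x3 uint8, red, green, blue), "intrinsics" (3x3 intrinsics, pixels), "world_from_camera" (4x4, takes a point from camera to world coordinates); the wrist camera has in their place "T_tool_cam" (4x4, takes a point from camera to tool coordinates, whose origin is the TCP and whose axes are the tool frame's). Camera axes: x right, y up, looking along -z (the intrinsics and any distortion apply to the point x, -y, -z); pixel columns grow to the right and rows downward; lengths in m; the calibration is good to about 2 mm. A picture is of the moment at which its call begins: read the wrist's pose just before it. There is no depth.
- sign_off(): hands the job in, once; it reports no verdict.
The state is a dict: "time_s": time; "qpos": joint angles; "joint_velocities": joint speeds; "effort": joint torques, N m; "tool_pos": TCP position; "tool_rot": TCP orientation; "force": force on the tool from outside, world axes, zero at the start; "wrist_torque": the same for the moment, N m; "grip_width": finger opening in m.
Only numpy, scipy, OpenCV 4.12 (cv2) and the standard library are available. Lean on these libraries where they do the work, as an engineer would, in place of code of your own. Each camera call takes 0.05 s, during which the arm holds its last target.

## Working session

There is one attempt and no reset: what is moved stays moved. The work goes in short steps, Python scripts to look and compute and a tool call to move; the robot and the scene stay as the last step left them, time stands still between calls to the robot, and variables do not carry over. Pictures are saved under pics/ and viewed, and the job is handed in when it is done.

Besides the shell and the picture viewer there is one more tool, called as a command line: name --argument value ..., lists and objects as JSON in quotes. drive_tool: Moves the arm, as the interface text tells. Its arguments: {"type":"object","properties":{"offset":{"type":"array"},"angular":{"type":"array"},"fingers":{"type":"number"},"squeeze":{"type":"number"}},"required":["offset","angular"]}

```bash
mkdir -p pics
cat > h.py <<'E'
import numpy as np,cv2
from cell import telemetry,vision
def snap(n,f):
    d=vision.read_camera(n); cv2.imwrite('pics/'+f,cv2.cvtColor(d['pixels'],cv2.COLOR_RGB2BGR)); return d
def ray(d,u,v,z,T=None):
    T=np.array(d['world_from_camera']) if T is None else T
    K=np.array(d['intrinsics']); p=np.linalg.inv(K)@[u,v,1]; r=T[:3,:3]@[p[0],-p[1],-p[2]]; o=T[:3,3]
    return o+r*(z-o[2])/r[2]
def proj(d,P,T=None):
    T=np.array(d['world_from_camera']) if T is None else T
    c=T[:3,:3].T@(np.array(P)-T[:3,3]); K=np.array(d['intrinsics']); q=K@[c[0],-c[1],-c[2]]; return q[:2]/q[2]
E
python3 - <<'E'
from h import *
print(telemetry.get_obs())
for n in('scene','top','wrist'):
    d=snap(n,n+'0.png'); print({k:np.round(v,4).tolist() for k,v in d.items() if k!='pixels'})
E
```

```text
{'time_s': 0.0, 'qpos': array([-75.45183639,  18.43770284,  -4.01635586,  83.17513366,
         1.29643532,  78.53897872,  -3.25909039]), 'joint_velocities': array([ 0.02152956,  0.06011839, -0.10908868,  0.06981547, -0.03548693,
        0.05136241, -0.02722324]), 'effort': array([-3.86726852e-04, -4.91293430e+01, -4.03958643e-01, -3.12529457e+01,
       -6.37920317e-02,  4.42351517e-02,  1.97982804e-04]), 'tool_pos': array([0.15431143, 0.63087281, 0.22947495]), 'tool_rot': array([-176.32850643,   89.89329019, -100.06493695]), 'force': array([ 0.69678129, -0.00717343,  0.20147006]), 'wrist_torque': array([ 0.06671968, -0.03415457,  0.08379391]), 'grip_width': 0.08733518390490667}
{'intrinsics': [[567.4913, 0.0, 323.2495], [0.0, 567.4913, 238.2849], [0.0, 0.0, 1.0]], 'world_from_camera': [[-0.6156, -0.4556, 0.643, 1.1978], [0.7879, -0.3752, 0.4884, 0.6174], [0.0187, 0.8073, 0.5899, 0.7702], [0.0, 0.0, 0.0, 1.0]]}
{'intrinsics': [[545.6264, 0.0, 320.0541], [0.0, 545.6264, 238.9223], [0.0, 0.0, 1.0]], 'world_from_camera': [[0.009, 0.9986, -0.0512, 0.42], [-0.9996, 0.0104, 0.0276, 0.0988], [0.0281, 0.0509, 0.9983, 0.9284], [0.0, 0.0, 0.0, 1.0]]}
{'intrinsics': [[339.5278, 0.0, 319.0949], [0.0, 339.5278, 239.1515], [0.0, 0.0, 1.0]], 'T_tool_cam': [[-0.0006, 0.2774, -0.9608, -0.1542], [-0.0007, 0.9608, 0.2774, 0.0764], [1.0, 0.0008, -0.0004, 0.0018], [0.0, 0.0, 0.0, 1.0]]}
```

View pics/scene0.png

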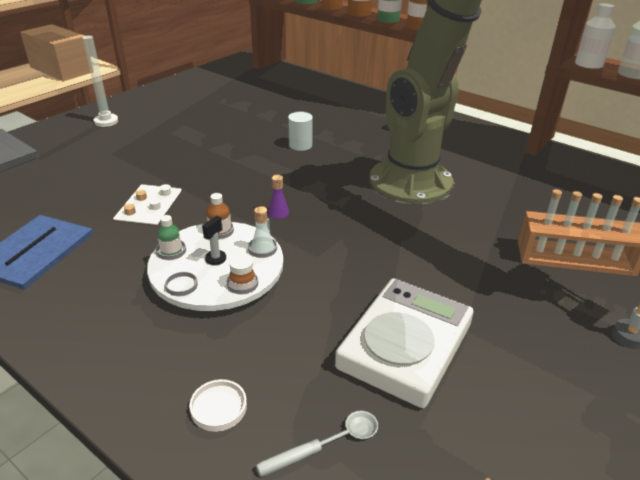

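View pics/top0.png

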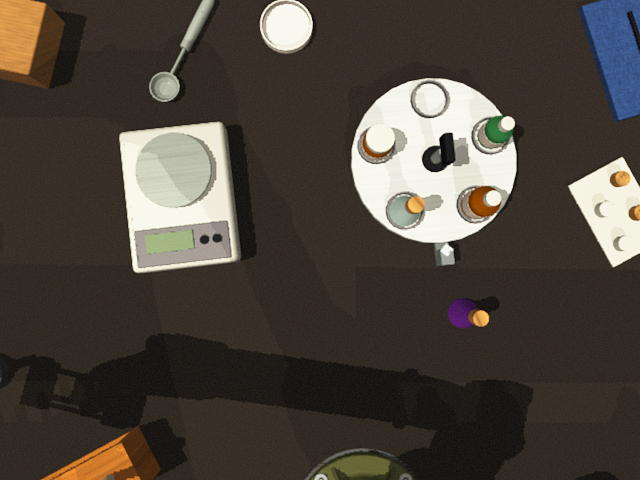

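View pics/wrist0.png

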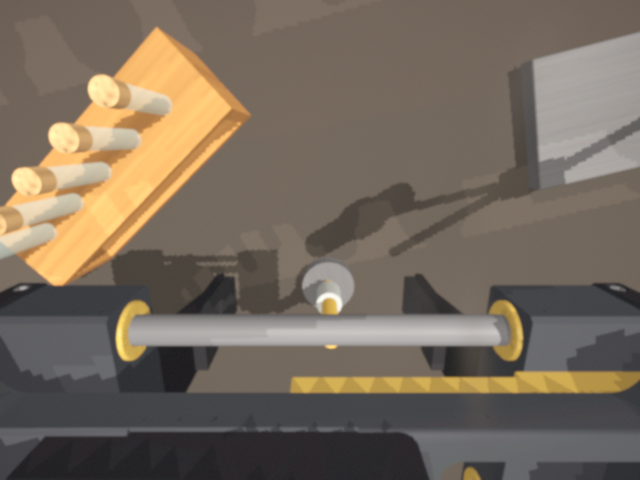

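The flask candidates are:
- Clear cone with cork on the deck: top (410,207), scene (262,235). This fits the description.
- Purple cone off the deck: top (465,314), scene (278,197). Not meant.
- Brown bottle: top (480,203).
- Green bottle: top (497,131).
- Brown jar: top (378,142).
- Small stand under the gripper: wrist (328,290).

The pointer is at top (445,253), the black bar at top (447,150), and the pan at top (175,170). Next I'll measure these and crop in close to check the choice.

Run:
```python
from h import *
t=vision.read_camera('top'); s=vision.read_camera('scene')
im=cv2.cvtColor(t['pixels'],cv2.COLOR_RGB2BGR); si=cv2.cvtColor(s['pixels'],cv2.COLOR_RGB2BGR)
cv2.imwrite('pics/crop0.png',np.hstack([cv2.resize(im[70:330,340:540],(400,520),interpolation=2),cv2.resize(si[165:315,140:300],(400,375),interpolation=2) if 0 else cv2.resize(si[165:325,140:300],(400,520),interpolation=2)]))
hsv=cv2.cvtColor(im,cv2.COLOR_BGR2HSV)
# deck: bright low-sat
m=((hsv[...,2]>170)&(hsv[...,1]<60)).astype(np.uint8)*255
m[:, :345]=0; m[:,525:]=0; m[250:]=0;m[:70]=0
c=max(cv2.findContours(m,0,1)[0],key=cv2.contourArea); h=cv2.convexHull(c)[:,0]
P=np.array([ray(t,u,v,.04) for u,v in h.astype(float)])
def circ(P):
    A=np.c_[2*P[:,:2],np.ones(len(P))]; x=np.linalg.lstsq(A,(P[:,:2]**2).sum(1),rcond=None)[0]; r=np.sqrt(x[2]+x[0]**2+x[1]**2); return x[:2],r,np.abs(np.hypot(*(P[:,:2]-x[:2]).T)-r).max()
print('deck',circ(P))
# scene deck check
hs=cv2.cvtColor(si,cv2.COLOR_BGR2HSV)
# cork blobs
def blobs(mask,mn):
    n,l,st,ce=cv2.connectedComponentsWithStats(mask.astype(np.uint8)); return [(st[i].tolist(),ce[i].round(1).tolist()) for i in range(1,n) if st[i,4]>mn]
print('cork top',blobs((hsv[...,0]>8)&(hsv[...,0]<20)&(hsv[...,1]>110)&(hsv[...,2]>180),30))
print('cork scene',blobs((hs[...,0]>6)&(hs[...,0]<20)&(hs[...,1]>110)&(hs[...,2]>150)&(np.indices(hs.shape[:2])[0]>150)&(np.indices(hs.shape[:2])[1]<400),20))
print('black bar', blobs((hsv[...,2]<30)&(np.hypot(np.indices(hsv.shape[:2])[1]-445,np.indices(hsv.shape[:2])[0]-152)<30),30))
```

```text
deck (array([ 0.59913017, -0.11261755]), np.float64(0.1371704832592535), np.float64(0.0014547011870219284))
cork top [([0, 0, 45, 74, 2640], [18.5, 32.7]), ([616, 171, 14, 15, 168], [622.4, 177.9]), ([408, 196, 17, 17, 190], [416.3, 203.4]), ([635, 205, 5, 14, 56], [637.3, 211.6]), ([473, 310, 16, 16, 184], [480.2, 318.2]), ([42, 434, 84, 46, 325], [83.5, 458.3]), ([54, 443, 78, 37, 1297], [99.4, 465.3])]
cork scene [([214, 203, 14, 12, 121], [220.6, 209.2]), ([125, 207, 9, 5, 23], [129.4, 208.7]), ([255, 207, 12, 11, 32], [260.3, 211.8]), ([246, 270, 8, 9, 22], [250.4, 274.9])]
black bar [([423, 133, 32, 39, 350], [442.0, 152.6])]
```

View pics/crop0.png

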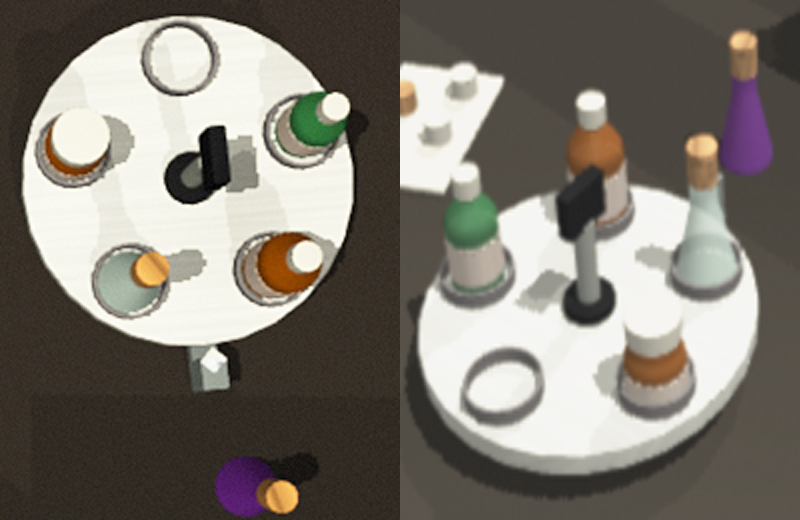

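The crop confirms the choice: the clear cone with the cork is in the pocket at top (407,209), and the purple one stands off the deck. Next I'll measure the bar, the pointer and the pan.

Run:
```python
from h import *
t=vision.read_camera('top'); s=vision.read_camera('scene')
im=cv2.cvtColor(t['pixels'],cv2.COLOR_RGB2BGR)
ax=np.array([.5991,-.1126])
pb=proj(t,[*ax,.136]);print('bar top centre px',pb,'axis deck px',proj(t,[*ax,.04]),'scene bar px',proj(s,[*ax,.12]))
a=cv2.resize(im[120:180,412:472],(400,400),interpolation=cv2.INTER_CUBIC); a=cv2.convertScaleAbs(a,alpha=2.5)
b=cv2.resize(im[230:275,422:467],(400,400),interpolation=cv2.INTER_CUBIC)
cv2.imwrite('pics/bar0.png',np.hstack([a,b]))
c=ray(t,416.3,203.4,.14)[:2]; print('cork',c,c-ax,np.hypot(*(c-ax)))
g=ray(t,446,250,.046)[:2]; print('tip',g,g-ax,np.hypot(*(g-ax)))
def ang(v):return np.degrees(np.arctan2(v[1],v[0]))
print(ang(c-ax),ang(g-ax))
# pan
hsv=cv2.cvtColor(im,cv2.COLOR_BGR2HSV)
print(im[170,175],im[230,225],im[170,130],im[130,140])
g=cv2.GaussianBlur(cv2.cvtColor(im,6),(5,5),1)
C=cv2.HoughCircles(g[110:230,110:250],cv2.HOUGH_GRADIENT,1,100,param1=60,param2=15,minRadius=33,maxRadius=45); C=C[0,0]; print(C)
u,v=C[0]+110,C[1]+110; print('pan',ray(t,u,v,.068), 'r',C[2]*(.9284-.068)/545)
# ring (empty)
C=cv2.HoughCircles(g[70:130,395:465],cv2.HOUGH_GRADIENT,1,100,param1=60,param2=12,minRadius=14,maxRadius=22);print(C)
if C is not None:
    e=ray(t,C[0,0,0]+395,C[0,0,1]+70,.052)[:2];print('ring',e-ax,np.hypot(*(e-ax)),ang(e-ax))
cv2.imwrite('pics/pan0.png',cv2.resize(im[110:280,110:250],(560,600)))
```

```text
bar top centre px [449.07839658 146.68199036] axis deck px [433.73592379 159.43943248] scene bar px [212.88984283 227.28221226]
cork [ 0.51383569 -0.06309281] [-0.08526431  0.04950719] 0.09859495063898303
tip [ 0.44935041 -0.13102903] [-0.14974959 -0.01842903] 0.15087931408459965
149.859173396917 -172.98413556785258
[171 188 184] [130 138 144] [236 246 248] [147 169 179]
[61.5 59.5 37.3]
pan [0.57136491 0.31043265 0.068     ] r 0.05888609
[[[34.5 29.5 15. ]]]
ring [0.09663576 0.00968003] 0.09711937491864932 5.720253619773843
```

View pics/bar0.png

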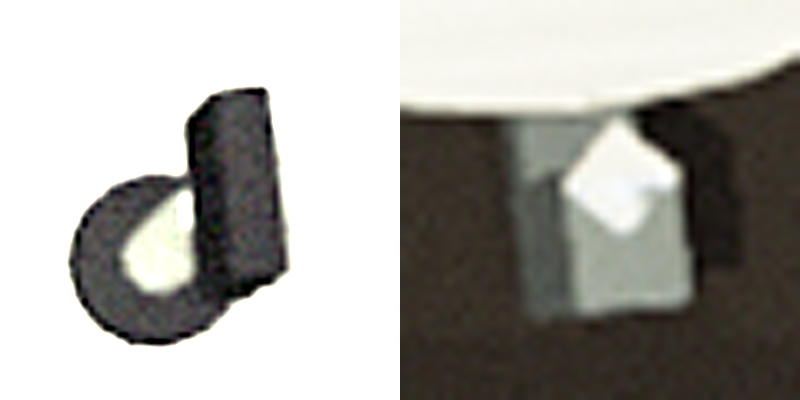

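View pics/pan0.png

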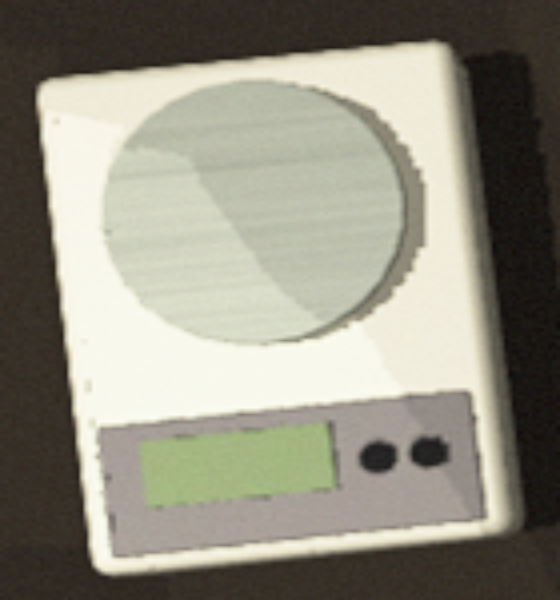

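The scale pan is near (0.571, 0.307). Measured about the axis (0.599, -0.113), the flask is at about 150° and the pointer at about 187.5°, so the deck needs about +37.7°. The bar's x axis lies at about 6°. I'll write a move helper next.

```bash
cat >> h.py <<'E'
from scipy.spatial.transform import Rotation as R
def pose():
    o=telemetry.get_obs(); return o,np.array(o['tool_pos']),R.from_euler('xyz',o['tool_rot'],degrees=True)
def goal(p,az):
    o,c,r=pose(); M=r.as_matrix(); za=np.degrees(np.arctan2(M[1,2],M[0,2]))
    # desired: x down, z at azimuth az (nearest half turn)
    a=az+180*round((za-az)/180); z=np.array([np.cos(np.radians(a)),np.sin(np.radians(a)),0]); x=np.array([0,0,-1.]); G=np.c_[x,np.cross(z,x),z]
    print('t',o['time_s'],'pos',c.round(4),'z az',za.round(2),'->',round(a,2),'tilt',np.degrees(np.arccos(-M[2,0])).round(2),'q',np.round(o['qpos'],1).tolist())
    print('offset',(M.T@(np.array(p)-c)).round(4).tolist(),'angular',R.from_matrix(M.T@G).as_rotvec().round(4).tolist())
E
python3 - <<'E'
from h import *
goal([.599,-.1126,.25],96)
E
```

```text
t 0.35 pos [0.1544 0.6313 0.2303] z az 76.26 -> 96 tilt 0.02 q [-75.5, 18.4, -4.0, 83.1, 1.3, 78.5, -3.3]
offset [-0.0194, -0.6086, -0.617] angular [-0.3446, -0.0004, -0.0]
```

drive_tool --offset '[[-0.001, -0.03, -0.031], [-0.002, -0.061, -0.062], [-0.003, -0.091, -0.093], [-0.004, -0.122, -0.123], [-0.005, -0.152, -0.154], [-0.006, -0.183, -0.185], [-0.007, -0.213, -0.216], [-0.008, -0.243, -0.247], [-0.009, -0.274, -0.278], [-0.01, -0.304, -0.308]]' --angular '[[0.14, 0, 0], [0.28, 0, 0], [0.42, 0, 0], [0.56, 0, 0], [0.7, 0, 0], [0.84, 0, 0], [0.98, 0, 0], [1.12, 0, 0], [1.26, 0, 0], [1.4, 0, 0]]' --fingers -1 --squeeze 30

```text
time_s: 1.6
tool_pos: [0.3772, 0.2586, 0.2408]
tool_rot: [33.3, 90.0, 29.1]
force: [0.3, -0.0, 0.4]
grip_width: 0.0869
```

Run:
```python
from h import *
goal([.599,-.1126,.25],-84)
```

```text
t 1.6 pos [0.3772 0.2586 0.2408] z az -4.22 -> -84 tilt 0.03 q [-55.2, -6.3, 16.3, 108.7, 1.8, 77.3, -43.7]
offset [-0.0092, -0.3538, 0.2485] angular [1.3924, 0.0002, -0.0005]
```

drive_tool --offset '[[-0.001, -0.035, 0.025], [-0.002, -0.071, 0.05], [-0.003, -0.106, 0.075], [-0.004, -0.142, 0.099], [-0.005, -0.177, 0.124], [-0.006, -0.212, 0.149], [-0.007, -0.248, 0.174], [-0.008, -0.283, 0.199], [-0.009, -0.318, 0.224], [-0.009, -0.354, 0.2485]]' --angular '[[0.14, 0, 0], [0.28, 0, 0], [0.42, 0, 0], [0.56, 0, 0], [0.7, 0, 0], [0.84, 0, 0], [0.98, 0, 0], [1.12, 0, 0], [1.26, 0, 0], [1.392, 0, 0]]'

```text
time_s: 2.85
tool_pos: [0.5998, -0.1136, 0.25]
tool_rot: [112.9, 89.9, 28.7]
force: [0.6, -0.8, 0.8]
grip_width: 0.0868
```

Run:
```python
from h import *
goal([.599,-.1126,.109],-84)
o,c,r=pose(); d=snap('wrist','w1.png'); Tt=np.eye(4);Tt[:3,:3]=r.as_matrix();Tt[:3,3]=c;T=Tt@np.array(d['T_tool_cam'])
print(proj(d,[.599,-.1126,.136],T)); 
for e in(-22,22):
  v=np.radians(6);print(proj(d,[.599+e/1e3*np.cos(v),-.1126+e/1e3*np.sin(v),.136],T))
```

```text
t 2.85 pos [ 0.5998 -0.1136  0.25  ] z az -84.19 -> -84 tilt 0.08 q [-26.9, 15.5, 42.9, 88.9, -10.7, 79.7, -67.3]
offset [0.141, -0.0008, -0.001] angular [-0.0033, -0.0005, -0.0012]
[320.26270387 238.84998396]
[320.34189697 264.02368163]
[320.17998029 212.55402567]
```

View pics/w1.png

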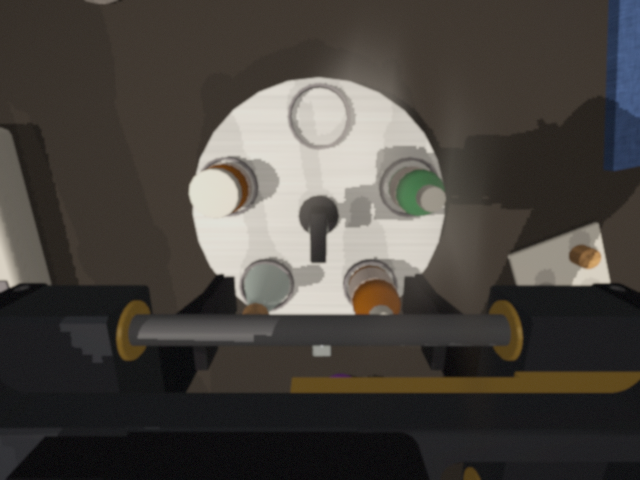

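The wrist view shows the bar at about (318,238), upright in the image and within a couple of pixels of the prediction (320,239). I'll go down and pinch it.

drive_tool --offset '[[0.02, -0.001, -0.001], [0.045, -0.001, -0.001], [0.07, -0.001, -0.001], [0.095, -0.001, -0.001], [0.12, -0.001, -0.001], [0.135, -0.001, -0.001], [0.141, -0.001, -0.001], [0.141, -0.001, -0.001]]' --angular '[[0, 0, 0], [0, 0, 0], [0, 0, 0], [0, 0, 0], [0, 0, 0], [0, 0, 0], [0, 0, 0], [0, 0, 0]]'

```text
time_s: 3.9
tool_pos: [0.6004, -0.1204, 0.1089]
tool_rot: [21.2, 89.6, -63.6]
force: [0.9, 0.1, -0.8]
grip_width: 0.0873
```

drive_tool --offset '[[0, 0, 0], [0, 0, 0], [0, 0, 0], [0, 0, 0], [0, 0, 0], [0, 0, 0]]' --angular '[[0, 0, 0], [0, 0, 0], [0, 0, 0], [0, 0, 0], [0, 0, 0], [0, 0, 0]]' --fingers 1 --squeeze 15

```text
time_s: 4.65
tool_pos: [0.6003, -0.1204, 0.1089]
tool_rot: [20.4, 89.6, -64.4]
force: [0.3, 0.3, -0.2]
grip_width: 0.0346
```

Run:
```python
from h import *
goal([.599,-.1126,.109],-84+37.7)
d=snap('top','t1.png')
```

```text
t 4.65 pos [ 0.6003 -0.1204  0.1089] z az -84.78 -> -46.3 tilt 0.38 q [-24.5, 22.2, 40.8, 98.6, -15.5, 64.9, -63.9]
offset [-0.0002, -0.0006, -0.0079] angular [-0.6716, 0.0067, -0.0001]
```

View pics/t1.png

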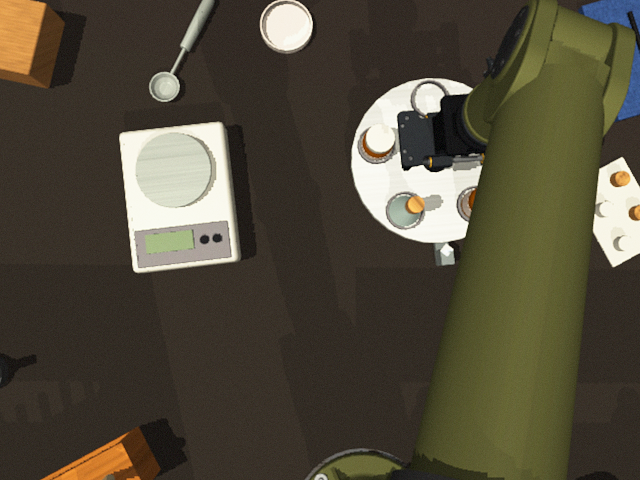

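The tool drifted 8 mm in y while coming down, so I'll correct that as the fingers close.

drive_tool --offset '[[0, -0.001, -0.008], [0, -0.001, -0.008], [0, -0.001, -0.008], [0, -0.001, -0.008], [0, -0.001, -0.008]]' --angular '[[0, 0.0067, 0], [0, 0.0067, 0], [0, 0.0067, 0], [0, 0.0067, 0], [0, 0.0067, 0]]'

```text
time_s: 5.32
tool_pos: [0.5985, -0.1127, 0.1088]
tool_rot: [112.9, 89.9, 28.0]
force: [1.8, -5.5, -2.3]
grip_width: 0.0171
```

Run:
```python
from h import *
goal([.599,-.1126,.109],-84+37.7)
print(pose()[0]['force'],pose()[0]['grip_width'],pose()[0]['wrist_torque'])
```

```text
t 5.325 pos [ 0.5985 -0.1127  0.1088] z az -84.82 -> -46.3 tilt 0.14 q [-24.9, 21.8, 40.7, 98.9, -15.6, 64.9, -64.4]
offset [-0.0002, 0.0005, -0.0] angular [-0.6724, -0.0002, -0.0025]
[ 1.84713331 -5.46682893 -2.3412678 ] 0.017100385265524935 [-1.12834257 -0.16170712 -0.00790737]
```

drive_tool --offset '[[0, 0, 0], [0, 0, 0], [0, 0, 0]]' --angular '[[0, 0, 0], [0, 0, 0], [0, 0, 0]]'

```text
time_s: 5.7
tool_pos: [0.5986, -0.1127, 0.1088]
tool_rot: [110.8, 89.9, 26.0]
force: [1.2, -4.4, -1.4]
grip_width: 0.0171
```

Run:
```python
from h import *
goal([.599,-.1126,.109],-84+37.7)
print(pose()[0]['force'],pose()[0]['grip_width'],pose()[0]['wrist_torque'])
```

```text
t 5.7 pos [ 0.5986 -0.1127  0.1088] z az -84.82 -> -46.3 tilt 0.14 q [-24.9, 21.8, 40.7, 98.9, -15.6, 64.9, -64.4]
offset [-0.0002, 0.0004, -0.0] angular [-0.6723, -0.0001, -0.0026]
[ 1.225217   -4.39820307 -1.42736123] 0.017078590007502198 [-0.87792495 -0.11314908 -0.02466565]
```

drive_tool --offset '[[0, 0, 0.001], [0, 0, 0.001], [0, 0, 0.001], [0, 0, 0.001], [0, 0, 0.001], [0, 0, 0.001], [0, 0, 0.001], [0, 0, 0.001], [0, 0, 0.001], [0, 0, 0.001]]' --angular '[[-0.03, 0, 0], [-0.09, 0, 0], [-0.17, 0, 0], [-0.26, 0, 0], [-0.36, 0, 0], [-0.46, 0, 0], [-0.55, 0, 0], [-0.62, 0, 0], [-0.66, 0, 0], [-0.672, 0, 0]]'

```text
time_s: 6.95
tool_pos: [0.5986, -0.113, 0.1088]
tool_rot: [90.8, 89.8, 44.6]
force: [0.7, -2.1, -1.0]
grip_width: 0.0167
```

Run:
```python
from h import *
goal([.599,-.1126,.109],-84+37.7)
print(pose()[0]['force'],pose()[0]['grip_width'],pose()[0]['wrist_torque'])
d=snap('top','t2.png');s=snap('scene','s2.png')
cv2.imwrite('pics/c2.png',np.hstack([cv2.imread('pics/t2.png')[60:280,320:540],cv2.imread('pics/s2.png')[140:360,130:350]]).repeat(2,0).repeat(2,1)[:, :800])
```

```text
t 6.95 pos [ 0.5986 -0.113   0.1088] z az -46.25 -> -46.3 tilt 0.17 q [-19.4, 20.5, 33.7, 98.7, -12.6, 64.5, -28.2]
offset [-0.0002, 0.0005, -0.0] angular [0.0009, -0.0, -0.0029]
[ 0.69375997 -2.10232481 -0.97774455] 0.016715000590777195 [-0.48030319 -0.07437169 -0.09865532]
```

View pics/c2.png

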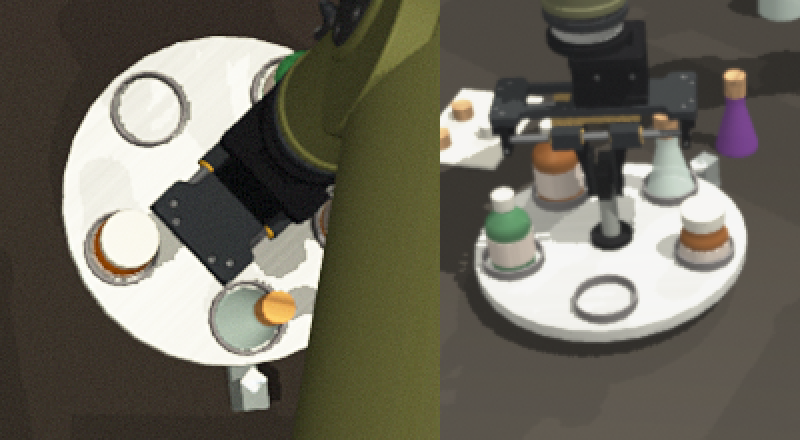

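The deck turned. The flask's ring is now at about top (443,218), next to the pointer at (446,250). I'll check the remaining angle while still holding the bar.

Run:
```python
from h import *
t=vision.read_camera('top');im=cv2.imread('pics/t2.png');ax=np.array([.5991,-.1126])
g=cv2.GaussianBlur(cv2.cvtColor(im,6),(5,5),1)
def ang(v):return np.degrees(np.arctan2(v[1],v[0]))%360
for (x0,x1,y0,y1) in((368,422,90,140),(418,465,195,242)):
    C=cv2.HoughCircles(g[y0:y1,x0:x1],cv2.HOUGH_GRADIENT,1,100,param1=60,param2=8,minRadius=14,maxRadius=22)[0,0]
    e=ray(t,C[0]+x0,C[1]+y0,.052)[:2];print('ring',C+[x0,y0,0],e,np.hypot(*(e-ax)),ang(e-ax))
c=ray(t,320+277/2,60+306/2,.14)[:2];print('cork',c,np.hypot(*(c-ax)),ang(c-ax))
g=ray(t,320+254/2,60+380/2,.046)[:2];print('tip',g,ang(g-ax))
```

```text
ring [393.5        114.5         15.19999981] [ 0.66981175 -0.04370117] 0.09872791180082721 44.256024203394624
ring [441.5        218.5         18.10000038] [ 0.50019845 -0.12225963] 0.09937215214394286 185.5783380135626
cork [ 0.50050216 -0.12509581] 0.0993865119465558 187.2228801422084
tip [ 0.44936663 -0.13266929] 187.63405596269703
```

The flask is at about 187°, against 187.6° for the pointer, so it is within a few millimetres. I'll release the bar and go straight up.

drive_tool --offset '[[0, 0, 0], [0, 0, 0], [0, 0, 0], [0, 0, 0], [0, 0, 0], [0, 0, 0], [0, 0, 0]]' --angular '[[0, 0, 0], [0, 0, 0], [0, 0, 0], [0, 0, 0], [0, 0, 0], [0, 0, 0], [0, 0, 0]]' --fingers -1

```text
time_s: 7.98
tool_pos: [0.5987, -0.113, 0.1088]
tool_rot: [90.3, 89.8, 43.9]
force: [0.4, 0.7, -0.2]
grip_width: 0.0791
```

drive_tool --offset '[[-0.02, 0, 0], [-0.045, 0, 0], [-0.07, 0, 0], [-0.09, 0, 0], [-0.105, 0, 0], [-0.11, 0, 0], [-0.11, 0, 0], [-0.11, 0, 0]]' --angular '[[0, 0, 0], [0, 0, 0], [0, 0, 0], [0, 0, 0], [0, 0, 0], [0, 0, 0], [0, 0, 0], [0, 0, 0]]'

```text
time_s: 8.98
tool_pos: [0.5979, -0.1131, 0.2178]
tool_rot: [127.4, 89.9, 81.1]
force: [0.4, -0.2, 0.2]
grip_width: 0.087
```

Run:
```python
from h import *
o,c,r=pose(); d=snap('wrist','w3.png')
goal([.5002,-.1245,.22],-46)
```

```text
t 9.025 pos [ 0.5979 -0.1131  0.2178] z az -46.31 -> -46 tilt 0.11 q [-20.9, 15.2, 35.2, 91.6, -9.1, 76.0, -30.8]
offset [-0.0023, -0.0785, -0.0593] angular [-0.0054, -0.0012, -0.0016]
```

View pics/w3.png

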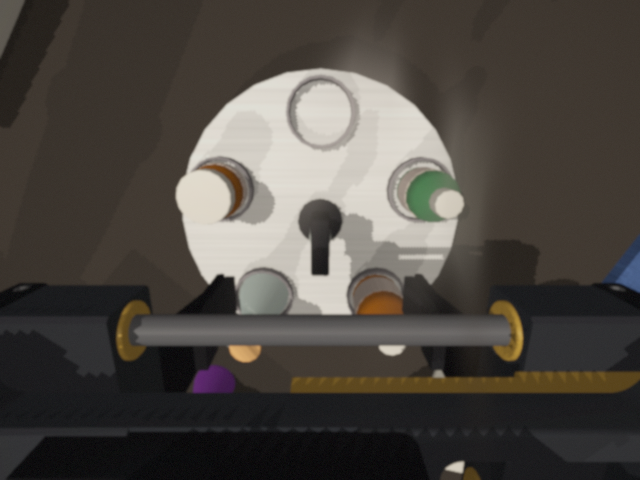

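The bar is released, and the wrist view shows the flask standing in its ring at (265,295). I'll move over it now.

drive_tool --offset '[[-0.001, -0.012, -0.009], [-0.001, -0.027, -0.02], [-0.002, -0.042, -0.032], [-0.002, -0.057, -0.043], [-0.002, -0.07, -0.053], [-0.002, -0.0785, -0.059], [-0.002, -0.0785, -0.059], [-0.002, -0.0785, -0.059], [-0.002, -0.0785, -0.059]]' --angular '[[0, 0, 0], [0, 0, 0], [0, 0, 0], [0, 0, 0], [0, 0, 0], [0, 0, 0], [0, 0, 0], [0, 0, 0], [0, 0, 0]]'

```text
time_s: 10.15
tool_pos: [0.5008, -0.1245, 0.2196]
tool_rot: [127.5, 89.9, 81.2]
force: [-0.7, -0.6, 0.3]
grip_width: 0.0865
```

Run:
```python
from h import *
o,c,r=pose(); d=snap('wrist','w4.png')
goal([.5002,-.1245,.22],-46)
s=snap('scene','s4.png');t=snap('top','t4.png')
cv2.imwrite('pics/c4.png',np.hstack([cv2.imread('pics/t4.png')[60:280,320:540],cv2.imread('pics/s4.png')[140:360,160:340]]).repeat(2,0).repeat(2,1))
Tt=np.eye(4);Tt[:3,:3]=r.as_matrix();Tt[:3,3]=c;T=Tt@np.array(d['T_tool_cam'])
print(proj(d,[.5002,-.1245,.14],T),proj(s,[.5002,-.1245,.14]),proj(t,[.5002,-.1245,.14]))
```

```text
t 10.2 pos [ 0.5008 -0.1246  0.2196] z az -46.29 -> -46 tilt 0.09 q [-23.5, 1.9, 35.6, 104.0, -1.2, 74.5, -33.9]
offset [-0.0004, -0.0004, -0.0004] angular [-0.0051, -0.001, -0.0011]
[320.47094159 253.12131865] [243.15757651 196.30835184] [458.09616154 213.2011861 ]
```

View pics/c4.png

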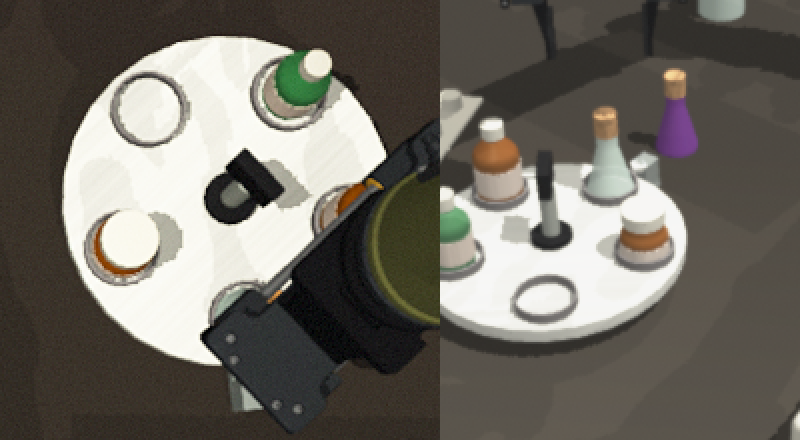

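View pics/w4.png

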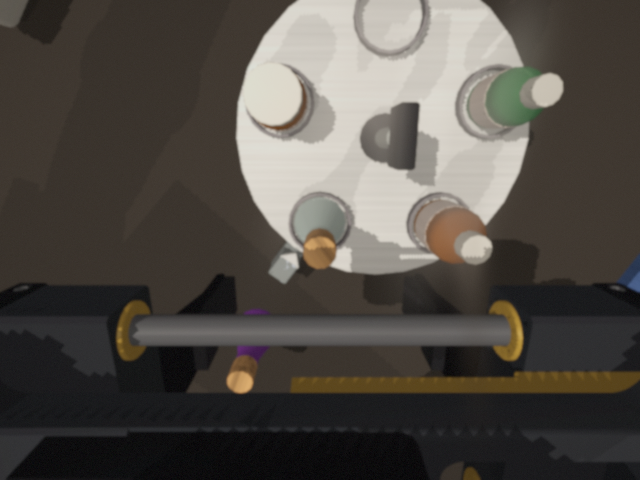

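The stopper is at wrist (319,252), against a predicted (320,253), and the scene view agrees. I'll go down in two stages so I can catch any drift.

drive_tool --offset '[[0.012, 0, 0], [0.025, 0, 0], [0.04, 0, 0], [0.055, 0, 0], [0.064, 0, 0], [0.064, 0, 0], [0.064, 0, 0]]' --angular '[[0, -0.001, -0.001], [0, -0.001, -0.001], [0, -0.001, -0.001], [0, -0.001, -0.001], [0, -0.001, -0.001], [0, -0.001, -0.001], [0, -0.001, -0.001]]'

```text
time_s: 11.18
tool_pos: [0.501, -0.1247, 0.156]
tool_rot: [48.7, 90.0, 2.4]
force: [-0.0, -0.4, -0.2]
grip_width: 0.087
```

Run:
```python
from h import *
goal([.5002,-.1245,.116],-46)
```

```text
t 11.175 pos [ 0.501  -0.1247  0.156 ] z az -46.3 -> -46 tilt 0.04 q [-22.9, 5.2, 35.9, 108.7, -3.3, 67.1, -32.1]
offset [0.04, -0.0005, -0.0007] angular [-0.0053, 0.0005, -0.0006]
```

drive_tool --offset '[[0.012, 0, -0.001], [0.025, 0, -0.001], [0.037, 0, -0.001], [0.04, 0, -0.001], [0.04, 0, -0.001], [0.04, 0, -0.001]]' --angular '[[0, 0, 0], [0, 0, 0], [0, 0, 0], [0, 0, 0], [0, 0, 0], [0, 0, 0]]'

```text
time_s: 11.92
tool_pos: [0.5007, -0.124, 0.1164]
tool_rot: [45.5, 89.9, -0.8]
force: [-0.4, 0.1, 0.5]
grip_width: 0.0869
```

drive_tool --offset '[[0, 0, 0], [0, 0, 0], [0, 0, 0], [0, 0, 0], [0, 0, 0], [0, 0, 0], [0, 0, 0], [0, 0, 0], [0, 0, 0], [0, 0, 0]]' --angular '[[0, 0, 0], [0, 0, 0], [0, 0, 0], [0, 0, 0], [0, 0, 0], [0, 0, 0], [0, 0, 0], [0, 0, 0], [0, 0, 0], [0, 0, 0]]' --fingers 1 --squeeze 12

```text
time_s: 13.18
tool_pos: [0.5008, -0.1241, 0.1164]
tool_rot: [41.6, 89.9, -4.7]
force: [-0.8, -0.3, -0.2]
grip_width: 0.0237
```

Run:
```python
from h import *
goal([.5002,-.1245,.116],-46)
o=pose()[0];print(o['force'],o['grip_width'])
s=snap('scene','s5.png');cv2.imwrite('pics/c5.png',cv2.resize(s['pixels'][120:280,150:350,::-1],(800,600)))
```

```text
t 13.175 pos [ 0.5008 -0.1241  0.1164] z az -46.31 -> -46 tilt 0.1 q [-22.3, 7.8, 35.8, 111.3, -5.1, 62.4, -30.6]
offset [0.0004, -0.0007, -0.0001] angular [-0.0054, 0.0012, -0.0011]
[-0.79704818 -0.3143418  -0.16389753] 0.023670400955661322
```

View pics/c5.png

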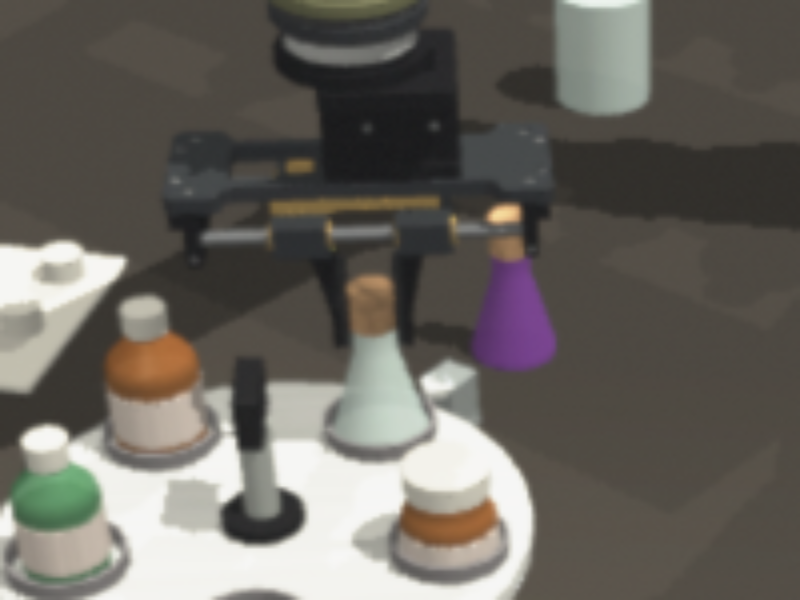

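The grip shows 23.7 mm and the stopper sits between both fingers (crop (370,305)). I'll lift slowly and straight.

drive_tool --offset '[[-0.003, 0, 0], [-0.008, 0, 0], [-0.014, 0, 0], [-0.02, 0, 0], [-0.026, 0, 0], [-0.03, 0, 0], [-0.03, 0, 0]]' --angular '[[0, 0, 0], [0, 0, 0], [0, 0, 0], [0, 0, 0], [0, 0, 0], [0, 0, 0], [0, 0, 0]]' --squeeze 15

```text
time_s: 14.1
tool_pos: [0.5009, -0.1241, 0.1467]
tool_rot: [44.9, 89.9, -1.4]
force: [0.2, 0.8, -0.6]
grip_width: 0.0231
```

Run:
```python
from h import *
goal([.5002,-.1245,.2],-46)
o=pose()[0];print(o['force'],o['grip_width'])
s=snap('scene','s6.png');cv2.imwrite('pics/c6.png',cv2.resize(s['pixels'][120:280,150:350,::-1],(800,600)))
```

```text
t 14.1 pos [ 0.5009 -0.1241  0.1467] z az -46.3 -> -46 tilt 0.13 q [-22.8, 5.6, 35.9, 109.4, -3.6, 65.9, -31.9]
offset [-0.0533, -0.0007, -0.0001] angular [-0.0053, 0.0016, -0.0016]
[ 0.15005032  0.84178344 -0.58811161] 0.023136569676766708
```

View pics/c6.png

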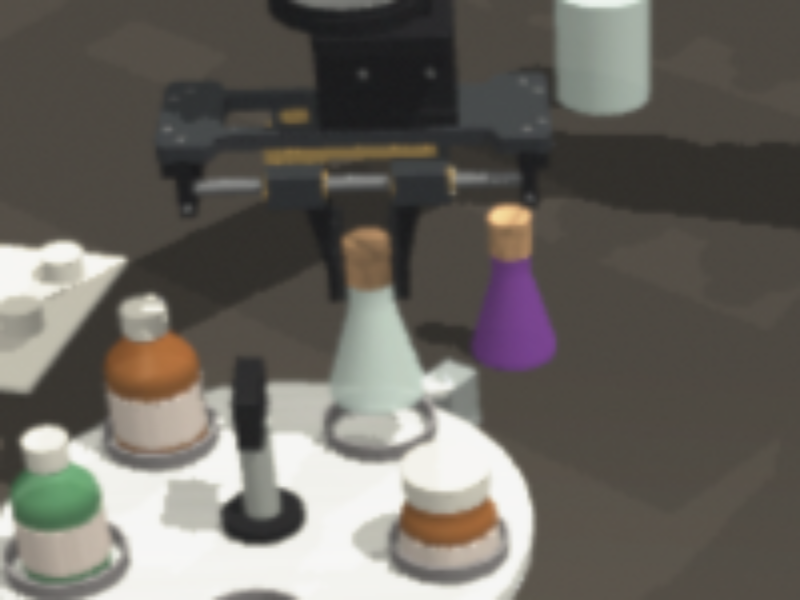

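The flask came cleanly out of the ring and is upright at crop (375,320). I'll keep going straight up.

drive_tool --offset '[[-0.012, 0, 0], [-0.027, 0, 0], [-0.042, 0, 0], [-0.057, 0, 0], [-0.072, 0, 0], [-0.082, 0, 0], [-0.085, 0, 0], [-0.085, 0, 0]]' --angular '[[0, 0, 0], [0, 0, 0], [0, 0, 0], [0, 0, 0], [0, 0, 0], [0, 0, 0], [0, 0, 0], [0, 0, 0]]'

```text
time_s: 15.15
tool_pos: [0.5005, -0.124, 0.2313]
tool_rot: [45.5, 89.9, -0.8]
force: [-0.8, -0.0, -0.7]
grip_width: 0.0231
```

Run:
```python
from h import *
goal([.571,.3075,.23],-46)
```

```text
t 15.15 pos [ 0.5005 -0.124   0.2313] z az -46.3 -> -46 tilt 0.08 q [-23.8, 1.2, 35.6, 103.1, -0.7, 75.8, -34.4]
offset [0.0014, 0.3491, -0.2633] angular [-0.0053, 0.001, -0.001]
```

drive_tool --offset '[[0, 0.004, -0.003], [0, 0.012, -0.009], [0, 0.025, -0.019], [0, 0.042, -0.032], [0, 0.063, -0.048], [0, 0.087, -0.066], [0, 0.111, -0.084], [0, 0.133, -0.1], [0, 0.149, -0.112], [0, 0.158, -0.119]]' --angular '[[0, 0, 0], [0, 0, 0], [0, 0, 0], [0, 0, 0], [0, 0, 0], [0, 0, 0], [0, 0, 0], [0, 0, 0], [0, 0, 0], [0, 0, 0]]'

```text
time_s: 16.4
tool_pos: [0.5324, 0.0729, 0.2311]
tool_rot: [36.0, 89.9, -10.2]
force: [-0.9, -0.2, -1.3]
grip_width: 0.0236
```

Run:
```python
from h import *
goal([.571,.3075,.23],-46); o=pose()[0];print(o['grip_width'])
```

```text
t 16.4 pos [0.5324 0.0729 0.2311] z az -46.2 -> -46 tilt 0.06 q [-34.8, 4.4, 25.6, 100.1, -1.9, 75.9, -55.0]
offset [0.0011, 0.1903, -0.1426] angular [-0.0035, 0.0008, -0.0006]
0.02359917303015583
```

drive_tool --offset '[[0, 0.005, -0.004], [0, 0.015, -0.011], [0, 0.032, -0.024], [0, 0.055, -0.041], [0, 0.082, -0.061], [0, 0.109, -0.082], [0, 0.136, -0.102], [0, 0.16, -0.12], [0.001, 0.18, -0.135], [0.001, 0.19, -0.1425]]' --angular '[[0, 0, 0], [0, 0, 0], [0, 0, 0], [0, 0, 0], [0, 0, 0], [0, 0, 0], [0, 0, 0], [0, 0, 0], [0, 0, 0], [0, 0, 0]]'

```text
time_s: 17.65
tool_pos: [0.5702, 0.3101, 0.2294]
tool_rot: [-176.7, 90.0, 137.3]
force: [-0.2, -0.4, -1.3]
grip_width: 0.0237
```

Run:
```python
from h import *
goal([.571,.3075,.165],-46); o=pose()[0];print(o['grip_width'])
s=snap('scene','s7.png');cv2.imwrite('pics/c7.png',cv2.resize(s['pixels'][200:420,300:500,::-1],(545,600)))
t=snap('top','t7.png')
print('pan scene px',proj(s,[.571,.3075,.068]),'flask base',proj(s,[*o['tool_pos'][:2],o['tool_pos'][2]-.0764]))
im=s['pixels'][...,::-1].copy()
for p in ([.571,.3105,.068],[.571,.3075,.068],[.575,.307,.068]):print(p,proj(s,p))
```

```text
t 17.65 pos [0.5702 0.3101 0.2294] z az -46.05 -> -46 tilt 0.01 q [-45.2, 18.5, 18.3, 84.1, -5.8, 78.3, -72.7]
offset [0.0644, -0.0012, 0.0024] angular [-0.0009, -0.0001, 0.0]
0.023653384502367106
pan scene px [398.53428817 334.92980111] flask base [405.26793899 298.23408448]
[0.571, 0.3105, 0.068] [400.03511712 335.73655977]
[0.571, 0.3075, 0.068] [398.53428817 334.92980111]
[0.575, 0.307, 0.068] [397.03836374 336.12270316]
```

View pics/c7.png

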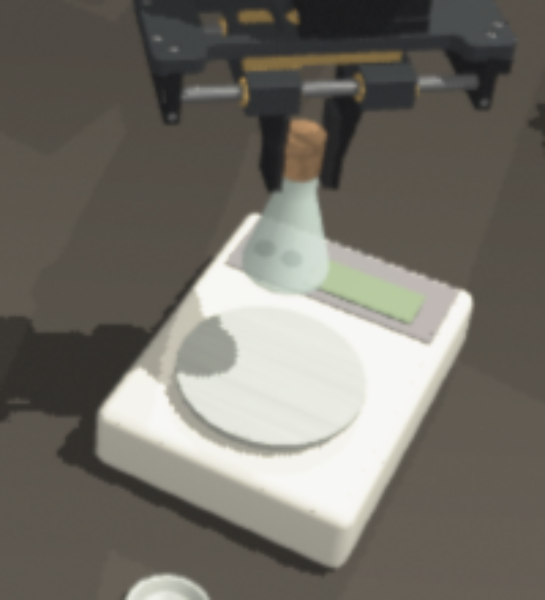

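View pics/t7.png

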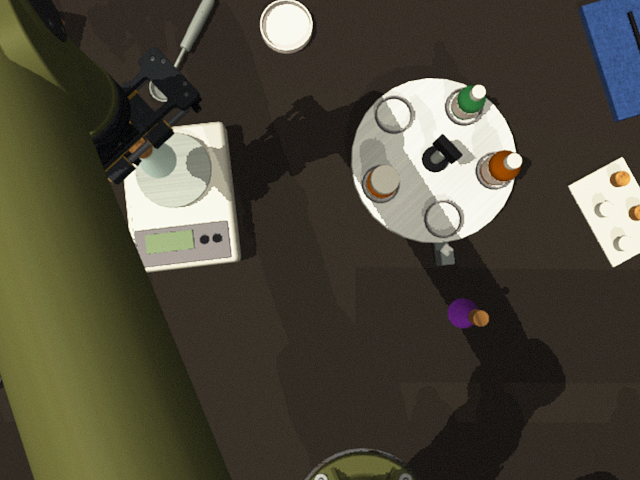

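Run:
```python
from h import *
s=vision.read_camera('scene');t=vision.read_camera('top')
print('pan via scene',ray(s,399.6,337.5,.068),'via top',ray(t,173.5,170,.068))
b=np.array([.5702,.3101,.153])
for z in(0,.1):
  q=proj(s,b+[0,0,z]); print(z,q,((q-[300,200])*2.727))
```

```text
pan via scene [0.57499033 0.31210438 0.068     ] via top [0.57061404 0.30728195 0.068     ]
0 [405.26507292 298.23945665] [287.05785385 267.89899828]
0.1 [412.136671   249.01414937] [305.79670182 133.66158532]
```

The flask hangs upright: base (405,297) and cork match the projections for a vertical flask. The two views put the pan centre at about (0.573, 0.310). I'll lower most of the way now.

drive_tool --offset '[[0.01, 0.001, 0.001], [0.022, 0.002, 0.002], [0.035, 0.002, 0.002], [0.048, 0.002, 0.002], [0.06, 0.002, 0.002], [0.067, 0.002, 0.002], [0.07, 0.002, 0.002], [0.07, 0.002, 0.002]]' --angular '[[0, 0, 0], [0, 0, 0], [0, 0, 0], [0, 0, 0], [0, 0, 0], [0, 0, 0], [0, 0, 0], [0, 0, 0]]'

```text
time_s: 18.85
tool_pos: [0.574, 0.3063, 0.1601]
tool_rot: [0.6, 89.9, -45.7]
force: [0.3, -0.2, -1.4]
grip_width: 0.0232
```

Run:
```python
from h import *
goal([.573,.3095,.1454],-46); o=pose()[0];print(o['grip_width'],o['force'])
s=snap('scene','s8.png');cv2.imwrite('pics/c8.png',cv2.resize(s['pixels'][200:420,300:500,::-1],(545,600)))
```

```text
t 18.85 pos [0.574  0.3063 0.1601] z az -46.24 -> -46 tilt 0.09 q [-44.6, 21.1, 18.0, 88.9, -6.7, 71.0, -71.8]
offset [0.0147, 0.0015, -0.003] angular [-0.0042, 0.0015, -0.0]
0.02323417010938825 [ 0.25778622 -0.19264108 -1.36363947]
```

View pics/c8.png

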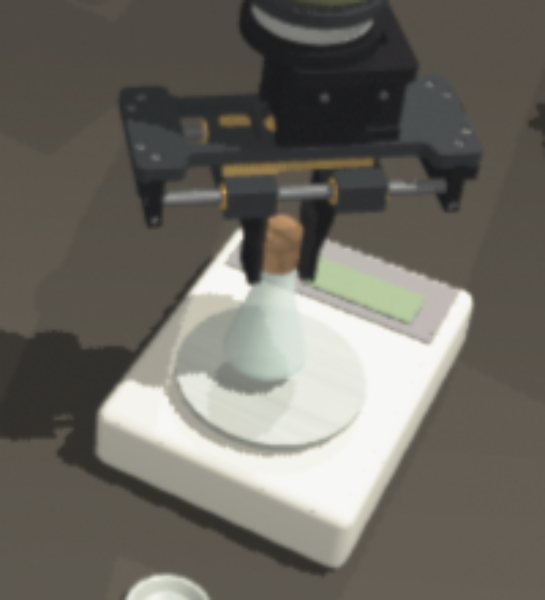

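The flask is upright over the pan, with its base at crop (263,362) and about 15 mm to go. I'll finish slowly.

drive_tool --offset '[[0.002, 0.001, -0.002], [0.004, 0.001, -0.003], [0.006, 0.001, -0.003], [0.008, 0.001, -0.003], [0.01, 0.001, -0.003], [0.012, 0.001, -0.003], [0.013, 0.001, -0.003], [0.013, 0.001, -0.003]]' --angular '[[0, 0, 0], [0, 0, 0], [0, 0, 0], [0, 0, 0], [0, 0, 0], [0, 0, 0], [0, 0, 0], [0, 0, 0]]'

```text
time_s: 19.9
tool_pos: [0.5728, 0.3092, 0.1473]
tool_rot: [11.7, 89.9, -34.5]
force: [0.6, -0.1, -1.9]
grip_width: 0.0234
```

drive_tool --offset '[[0.001, 0, 0], [0.0015, 0, 0], [0.002, 0, 0], [0.002, 0, 0]]' --angular '[[0, 0, 0], [0, 0, 0], [0, 0, 0], [0, 0, 0]]'

```text
time_s: 20.4
tool_pos: [0.5728, 0.3092, 0.1452]
tool_rot: [10.3, 89.9, -36.0]
force: [-0.5, -0.1, -1.0]
grip_width: 0.0234
```

Run:
```python
from h import *
goal([.573,.3095,.1444],-46); o=pose()[0];print(o['grip_width'],o['force'])
s=snap('scene','s9.png');cv2.imwrite('pics/c9.png',cv2.resize(s['pixels'][200:420,300:500,::-1],(545,600)))
```

```text
t 20.4 pos [0.5728 0.3092 0.1452] z az -46.24 -> -46 tilt 0.09 q [-44.7, 21.7, 17.8, 89.8, -6.9, 69.5, -72.0]
offset [0.0008, 0.0004, -0.0] angular [-0.0042, 0.0016, -0.0003]
0.02336203399153382 [-0.51474633 -0.09772236 -1.03430339]
```

View pics/c9.png

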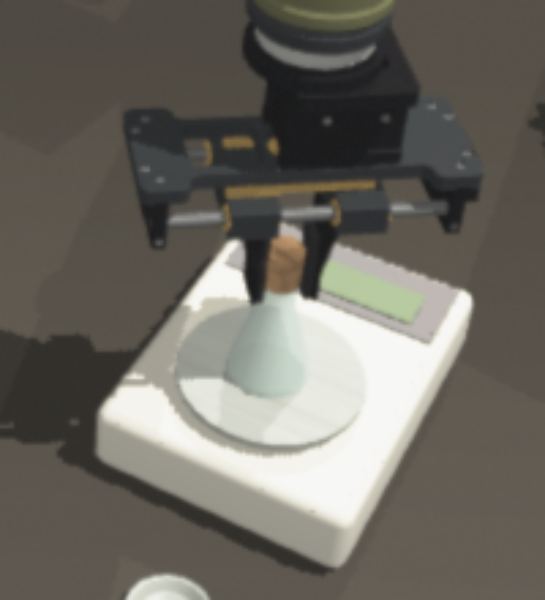

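drive_tool --offset '[[0.0005, 0, 0], [0.001, 0, 0], [0.001, 0, 0], [0.001, 0, 0]]' --angular '[[0, 0, 0], [0, 0, 0], [0, 0, 0], [0, 0, 0]]'

```text
time_s: 20.95
tool_pos: [0.5729, 0.3092, 0.1444]
tool_rot: [17.8, 89.9, -28.4]
force: [0.1, -0.3, -0.6]
grip_width: 0.0233
```

drive_tool --offset '[[0.0005, 0, 0], [0.001, 0, 0], [0.001, 0, 0], [0.001, 0, 0]]' --angular '[[0, 0, 0], [0, 0, 0], [0, 0, 0], [0, 0, 0]]'

```text
time_s: 21.45
tool_pos: [0.5732, 0.3093, 0.1443]
tool_rot: [40.7, 89.9, -5.6]
force: [-1.7, -0.7, 5.8]
grip_width: 0.0233
```

The flask touched down as expected, with 5.8 N upward at z 0.1443. I'll release it, wait, then go straight up.

drive_tool --offset '[[-0.0005, 0, 0], [-0.0005, 0, 0], [-0.0005, 0, 0], [-0.0005, 0, 0], [-0.0005, 0, 0], [-0.0005, 0, 0], [-0.0005, 0, 0], [-0.0005, 0, 0], [-0.0005, 0, 0], [-0.0005, 0, 0]]' --angular '[[0, 0, 0], [0, 0, 0], [0, 0, 0], [0, 0, 0], [0, 0, 0], [0, 0, 0], [0, 0, 0], [0, 0, 0], [0, 0, 0], [0, 0, 0]]' --fingers -1

```text
time_s: 22.7
tool_pos: [0.5732, 0.3093, 0.1448]
tool_rot: [40.6, 89.9, -5.6]
force: [-0.2, -0.7, -1.1]
grip_width: 0.0871
```

drive_tool --offset '[[-0.005, 0, 0], [-0.015, 0, 0], [-0.03, 0, 0], [-0.045, 0, 0], [-0.06, 0, 0], [-0.075, 0, 0], [-0.09, 0, 0], [-0.1, 0, 0], [-0.1, 0, 0], [-0.1, 0, 0]]' --angular '[[0, 0, 0], [0, 0, 0], [0, 0, 0], [0, 0, 0], [0, 0, 0], [0, 0, 0], [0, 0, 0], [0, 0, 0], [0, 0, 0], [0, 0, 0]]'

```text
time_s: 23.95
tool_pos: [0.5727, 0.3091, 0.2442]
tool_rot: [16.8, 89.9, -29.4]
force: [-0.7, -0.4, -0.9]
grip_width: 0.0867
```

Run:
```python
from h import *
o=pose()[0];print(o['grip_width'],o['force'],o['tool_pos'])
s=snap('scene','s10.png');cv2.imwrite('pics/c10.png',cv2.resize(s['pixels'][200:420,300:500,::-1],(545,600)))
for P in([.573,.3093,.068],[.573,.3093,.168]): print((proj(s,P)-[300,200])*2.727)
```

```text
0.0867072407928175 [-0.69140542 -0.40627911 -0.89775987] [0.57269466 0.30912503 0.24417746]
[269.46239977 371.08425885]
[286.05129445 250.76221531]
```

View pics/c10.png

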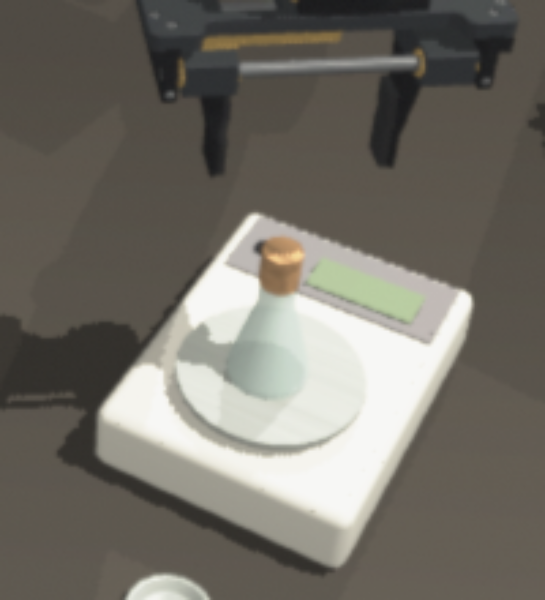

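The flask stands upright on the pan. Its base is at crop (265,370), against a pan centre of about (271,376), which is only a few millimetres off. The gripper is clear above, so I'll hand the job in.

```bash
python3 -c "
from cell import sign_off
print(sign_off())"
```

```text
the job is handed in; nothing more can be done
None
```

I turned the carousel about 38° by its bar and let go. I then lifted the flask straight out at the pointer, set it upright on the balance pan, released it and backed off. The job was handed in at about 24 s of the 48 s allowed; no verdict was reported.

**Last checks:**
- **At the pointer:** the flask measured at about 187.2° by its cork, against 187.6° for the pointer. The ring outline gave 185.6°, so the two disagreed by about 3 mm, well inside the 15 mm limit.
- **Touch-down:** the contact force was about 6 N, at the expected height.
- **On the pan:** the final scene image shows the flask upright with its base a few millimetres from the pan centre. The gripper is open and about 10 cm up, touching nothing.

**What disagreed or went off:**
- **Pan centre:** the top and scene views differed by about 6 mm, so I aimed between them.
- **Bar approach:** the tool drifted about 8 mm sideways while coming down on the bar. I corrected this before pinching.
- **Grip readings:** they differed from the stated sizes, about 17 mm on the 14 mm bar and 23.5 mm on the 25 mm stopper.

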